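Park the slotted profile behind the post

TASK

Stow the long slotted aluminium bar in the grey bay on the worktop by pushing only: push its left end in behind the steel post that stands in the bay's mouth, then push the right end in, until the bar lies wholly inside the bay, flat along its back fence. Do not lift or tip the bar, and leave the small vial, the crucible and the white tin standing around the bay where they are.

Things in the scene. Friction and masses are not known exactly. Their poses are not given: they have to be found in the camera images.
- profile: loose slotted bar of bare aluminium (framing extrusion), square section 24 x 24 mm, 220 mm long, about 0.25 kg, lying flat on the worktop between the robot and the bay. Origin: centre of its underside; y along its length (+y is the left end as seen from the robot), z up. It slides on the worktop with ordinary friction
- profile_left (a point): centre of the bar's left end face, 12 mm above its underside, 110 mm from its middle along +y
- profile_right (a point): centre of the bar's right end face, 12 mm above its underside, 110 mm from its middle along -y
- bay: fixed grey sheet-metal bay without a floor, open towards the robot: a back fence and two end stops, all 6 mm thick and 30 mm high. Origin: on the worktop in the middle of its mouth; x points into the bay, y to its left, z up. Inside it is 260 mm long (y from -130 to +130 mm) and 60 mm deep (inner face of the back fence at x = 60 mm)
- post: fixed upright steel rod, 16 mm in diameter, 50 mm tall, just in front of the left part of the bay's mouth, so that the bar is too long to go in broadside. Origin: centre of its foot; its centre is 8 mm outside the mouth line and 80 to 90 mm left of the middle of the mouth
- vial: loose small vial with a black cap, 23 mm across and 44 mm tall, standing behind the bay's back fence; must not be disturbed. Origin: centre of its underside
- crucible: loose white crucible, 39 mm across and 28 mm tall, standing left of the bay; must not be disturbed. Origin: centre of its underside
- tin: loose round white lidded tin, 65 mm across and 53 mm tall, standing right of the bay; must not be disturbed. Origin: centre of its underside

How it is judged:
On the way:
1. the bar's left end is behind the post while its right end is still outside the bay (x of profile_left in the frame of bay above 0.012 m and y of profile_left in the frame of bay above 0.08 m and x of profile_right in the frame of bay below 0.01 m).
At the end, for the whole second after the job is handed in: The bar rests on the worktop, wholly between the bay's end stops, with both ends no more than 10 mm off the back fence (x of profile_left in the frame of bay between 0.038 and 0.054 m and x of profile_right in the frame of bay between 0.038 and 0.054 m and y of profile_left in the frame of bay between -0.133 and 0.133 m and y of profile_right in the frame of bay between -0.133 and 0.133 m and height (world z) of profile below 0.004 m and angle between profile's own z axis and vertical below 0.05 rad and linear speed of profile below 0.01 m/s); the robot touches nothing.
It fails at once if the bar is lifted off the worktop (height (world z) of profile above 0.01 m).
It fails at once if the bar is tipped (angle between profile's own z axis and vertical above 0.25 rad).
It fails at once if the vial, the crucible or the white tin is disturbed (distance of any of vial, crucible, tin from where it was at the start of the episode above 0.015 m or angle between any of vial, crucible, tin's own z axis and vertical above 0.4 rad).
It also fails if it takes over 72 s, if anything falls off the work surface, if the arm or the gripper's body presses on something with over 40 N, if the wrist force passes 120 N, or if a joint passes its speed limit or range.

ROBOT

A 6-joint arm with a two-finger parallel gripper is mounted at the origin on a cart in front of the work surface, level with it; the furniture and walls round the work are solid. World frame = base frame: x ahead of the robot, y to its left, z up, the work surface at z = 0. Lengths are in m, angles in rad, forces in N, time in s.
With the tool pointing down it reaches from about 0.35 to 0.975 m from the base axis. Payload 4.9 kg.
Tool frame: the origin (TCP) lies at the very end of the fingers, on their centre line; the grasp point (between the pads) lies 19 mm behind it; z points along the fingers, y is the line along which they close (so a half turn about z gives the same grasp; the last joint's range is limited). The gripper opens to 85 mm and grips with 20 to 120 N. Pads are 22 mm wide; open, the fingers measure 114 mm over their backs; the gripper's body (76 mm by 85 mm) begins 54 mm behind the grasp point. The pads swing forward as they close: fully open they stand 13 mm farther back than shut.
Start: joints at [1.168, 0.053, 1.613, -0, 1.476, -0.119], TCP at [0.175, 0.6, 0.204] pointing down, gripper open.
Joint ranges: [-3.01, 3.01], [-1.01, 2.22], [0.06, 2.58], [-1.02, 4.17], [0.09, 2.62], [-3.14, 3.14]. Speed limits (rad/s): [2.57, 2.57, 3.14, 3.14, 3.14, 3.14].

INTERFACE

Orientations are given as a rotation vector (axis times angle).
In Python, from station import ctrl gives the robot as it stands. The module is installed in compiled form; this text tells all that it offers.
- The arm moves only by the tool jog_arm, never from a script. Its argument "steps" is a list of rows, each an object with "delta_rot": the turn, a rotation vector about the tool's x, y, z in degrees, a list of three; "linear": the shift along the tool's x, y, z in m, a list of three; "grip": the finger opening in m, from 0 to 0.0854. In form: [{"delta_rot": [rx, ry, rz], "linear": [x, y, z], "grip": grip}, ...]. A call has 1 to 10 rows; each row shifts and turns the commanded pose from where the row before left it, along the tool's axes as they then stand; what a row does not reach is not made up. A row lasts 1/10 s, in which the tool goes at most 50 mm and 8.59 degrees, less where a joint would pass 70% of its speed; a pose out of reach is approached as far as the arm can. A call with a gripper value outside its range is refused whole. The fingers move at their own pace and stop on an object; "newtons" is the grip in N (left out, the last holds). Time passes only in rows, so rows that do not move let the fingers close. It gives the time, the measured TCP pose, the force, the opening and the grip force at its end, in the units of the state.
- ctrl.get_obs(): the state, without advancing time (a new reading comes with each control period).
- ctrl.get_image(name): name is "scene" or "top" or "wrist"; returns (picture, depth): 480x640x3 uint8, red, green, blue; 480x640 float32, m along the optical axis (not along the pixel's ray), 0 where there is no reading.
- ctrl.camera_info(name): a dict with "camera_matrix" (3x3 intrinsics, pixels), "R" (3x3) and "t" (3): a world point X has camera coordinates R X + t; the wrist camera has in their place "T_tool_cam" (4x4, takes a point from camera to tool coordinates, whose origin is the TCP and whose axes are the flange's). Camera axes: x right, y down, z forward; pixel columns grow to the right and rows downward; lengths in m; the calibration is good to about 2 mm. A picture is of the moment at which its call begins: read the wrist's pose just before it. camera_info takes no time and is no camera call.
- ctrl.finish_job(): hands the job in; it is judged then, once.
The state is a dict: "t": time; "q": joint angles; "dq": joint speeds; "effort": joint torques, N m; "tool_pos": TCP position; "tool_rot": TCP orientation; "contact_force": force on the tool from outside, world axes, zero at the start; "wrist_torque": the same for the moment, N m; "opening": finger opening in m; "grip_force": force on a finger pad.
Only numpy, scipy, OpenCV 4.12 (cv2) and the standard library are available. Lean on these libraries where they do the work, as an engineer would, in place of code of your own. Each camera call takes 0.05 s, during which the arm holds its last target. There are 200 camera calls.

## Working session

There is one attempt and no reset: what is moved stays moved. The work goes in short steps, Python scripts to look and compute and a tool call to move; the robot and the scene stay as the last step left them, time stands still between calls to the robot, and variables do not carry over. Pictures are saved under pics/ and viewed, at most 10 in all, crops included, and the job is handed in when it is done.

Besides the shell and the picture viewer there is one more tool, called after ">>>" by a JSON object that holds its "fn" and its "kwargs", one argument or row to a line. jog_arm: Moves the arm, as the interface text tells. Its arguments: {"type":"object","properties":{"steps":{"type":"array"},"newtons":{"type":"number"}},"required":["steps"]}

```bash
mkdir -p pics; python3 - <<'E'
from station import ctrl
import cv2,numpy as np
o=ctrl.get_obs();print({k:np.round(v,3) for k,v in o.items()})
for n in ["top","scene"]:
    im,d=ctrl.get_image(n);cv2.imwrite(f"pics/{n}0.png",im[:,:,::-1]);np.save(f"{n}0.npy",d)
    print(n,{k:np.round(v,3).tolist() for k,v in ctrl.camera_info(n).items()})
E
```

```text
{'t': np.float64(0.0), 'q': array([ 1.168,  0.053,  1.614,  0.   ,  1.476, -0.119]), 'dq': array([-0.001, -0.001, -0.   , -0.002, -0.002, -0.   ]), 'effort': array([-2.0000e-03, -3.9368e+01, -3.7017e+01, -0.0000e+00,  7.0000e-03,
        0.0000e+00]), 'tool_pos': array([0.175, 0.599, 0.202]), 'tool_rot': array([-4.440e-01, -3.109e+00,  3.000e-03]), 'contact_force': array([0.889, 1.065, 0.435]), 'wrist_torque': array([-0.079,  0.027, -0.02 ]), 'grip_force': np.float64(0.0), 'opening': np.float64(0.085)}
top {'camera_matrix': [[437.514, 0.0, 322.801], [0.0, 437.514, 239.468], [0.0, 0.0, 1.0]], 'R': [[0.029, -1.0, 0.007], [-0.991, -0.03, -0.132], [0.132, -0.003, -0.991]], 't': [-0.151, 0.525, 0.827]}
scene {'camera_matrix': [[519.8, 0.0, 315.978], [0.0, 519.8, 240.317], [0.0, 0.0, 1.0]], 'R': [[0.537, -0.844, 0.01], [-0.544, -0.355, -0.76], [0.645, 0.403, -0.65]], 't': [-0.425, 0.259, 0.597]}
```

View pics/top0.png

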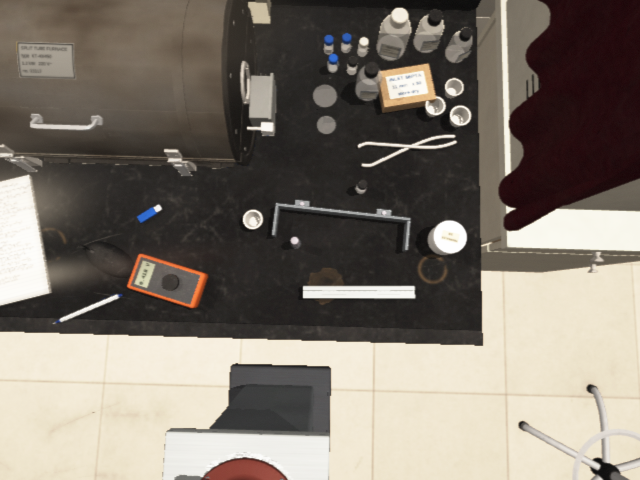

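View pics/scene0.png

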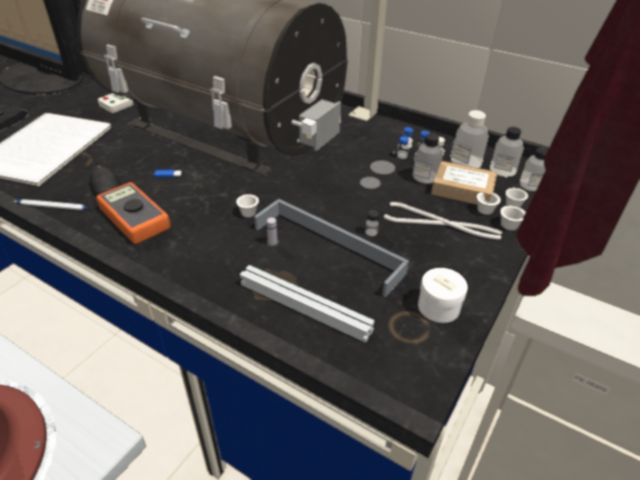

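The top view shows the bar at (303–415, 286–299) and the bay's fence from (277,207) to (409,218). The stop ends are at about (275,235) and (406,250), and the post is at (295,243). The crucible is at (253,219), the vial at (361,187) and the tin at (447,238). The scene view agrees with this.

```bash
cat > h.py <<'E'
from station import ctrl
import cv2,numpy as np
def ray(n,uv,z,info=None):
    c=info or ctrl.camera_info(n);K,R,t=[np.array(c[k]) for k in("camera_matrix","R","t")]
    uv=np.atleast_2d(uv).astype(float);d=np.c_[uv,np.ones(len(uv))]@np.linalg.inv(K).T@R
    o=-R.T@t; return o+d*((z-o[2])/d[:,2])[:,None]
def bar(im,roi,thr=150):
    m=np.zeros(im.shape[:2],np.uint8);y0,y1,x0,x1=roi
    m[y0:y1,x0:x1]=(im[y0:y1,x0:x1].min(2)>thr)*255
    m=cv2.morphologyEx(m,cv2.MORPH_CLOSE,np.ones((5,5)))
    c=max(cv2.findContours(m,0,1)[0],key=cv2.contourArea)
    return c[:,0,:],cv2.boxPoints(cv2.minAreaRect(c))
E
python3 - <<'E'
from h import *
im=cv2.imread("pics/top0.png")
c,b=bar(im,(270,310,290,430))
print(b);w=ray("top",b,.024);print(w.round(4));print("c",w.mean(0))
print("lens",np.linalg.norm(np.diff(w,axis=0),axis=1))
print("bay fence top ",ray("top",[[277,206],[409,217]],.03).round(4))
print("stops end",ray("top",[[275,235],[406,250]],.03).round(4))
print("post top",ray("top",[[295,239.5]],.05).round(4))
d=np.load("top0.npy");print(d[286:299:3,350],d[243,290:300])
print("tin,cruc,vial",ray("top",[[447,238]],.053).round(3),ray("top",[[253,218]],.028).round(3),ray("top",[[361,184]],.044).round(3))
cv2.imwrite("pics/crop.png",cv2.resize(im[170:310,230:480],None,fx=3.2,fy=3.2,interpolation=2))
E
```

```text
[[303. 286.]
 [414. 286.]
 [414. 297.]
 [303. 297.]]
[[ 0.4373 -0.0993  0.024 ]
 [ 0.4437 -0.3182  0.024 ]
 [ 0.4222 -0.3182  0.024 ]
 [ 0.4158 -0.1001  0.024 ]]
c [ 0.42973666 -0.20893781  0.024     ]
lens [0.21893984 0.0215262  0.21821845]
bay fence top  [[ 0.5949 -0.0419  0.03  ]
 [ 0.5806 -0.3066  0.03  ]]
stops end [[ 0.5361 -0.0404  0.03  ]
 [ 0.514  -0.3009  0.03  ]]
post top [[ 0.5257 -0.0817  0.05  ]]
[0.86150527 0.8630394  0.86257905 0.8633278  0.8824172 ] [0.8972449  0.84891635 0.8474769  0.8459027  0.8467159  0.84836304
 0.8445393  0.8519323  0.87250775 0.8965655 ]
tin,cruc,vial [[ 0.537 -0.376  0.053]] [[0.569 0.005 0.028]] [[ 0.642 -0.208  0.044]]
```

View pics/crop.png

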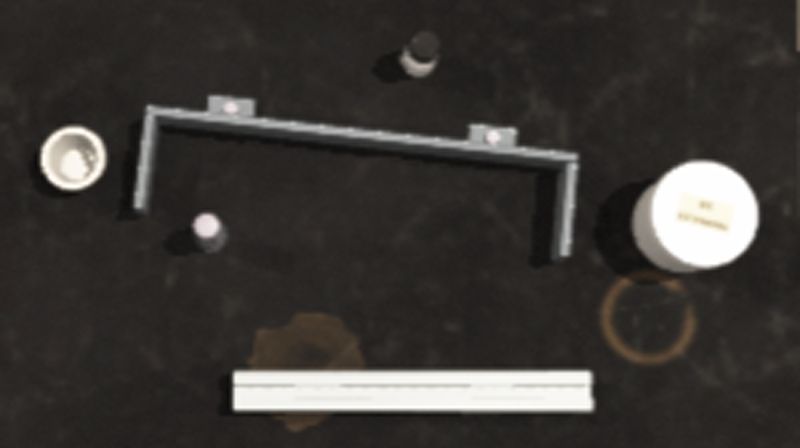

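The crop gives fence outer corners at crop pixels (147,107) and (577,155), stop tips at (140,211) and (565,257), and the post top at (208,224). I'll fit the bay frame from these.

```bash
python3 - <<'E'
from h import *
f=lambda p:np.array(p)/3.2+[230-.35,170-.35]
P=ray("top",f([[147,107],[577,155],[135,211],[571,257],[146,212],[556,256]]),.03)[:,:2]
print(P.round(4),np.linalg.norm(P[0]-P[1]))
ey=(P[0]-P[1]);ey/=np.linalg.norm(ey);ex=np.array([ey[1],-ey[0]])
o=(P[0]+P[1])/2-ex*.066
T=lambda q:np.c_[(np.atleast_2d(q)[:,:2]-o)@ex,(np.atleast_2d(q)[:,:2]-o)@ey]
print("bay o",o,"yaw deg",np.degrees(np.arctan2(-ey[0],ey[1])));print("tips",T(P[2:]).round(4))
post=ray("top",f([[208,224]]),.05);print("post",post,T(post))
print("bar L,R in bay",T([[.4265,-.0997],[.433,-.3182]]))
np.savez("bay.npz",o=o,ex=ex,ey=ey)
E
cat >> h.py <<'E'
import os
if os.path.exists("bay.npz"):
    B=np.load("bay.npz");o,ex,ey=B["o"],B["ex"],B["ey"]
    tobay=lambda q:np.c_[(np.atleast_2d(q)[:,:2]-o)@ex,(np.atleast_2d(q)[:,:2]-o)@ey]
    tow=lambda q:o+np.atleast_2d(q)@np.array([ex,ey])
E
```

```text
[[ 0.6007 -0.0388]
 [ 0.5784 -0.3086]
 [ 0.5347 -0.0342]
 [ 0.5142 -0.305 ]
 [ 0.5343 -0.0411]
 [ 0.5145 -0.2957]] 0.27067470587531106
bay o [ 0.52381004 -0.16824307] yaw deg -4.721510838966935
tips [[-1.000e-04  1.345e-01]
 [ 1.700e-03 -1.371e-01]
 [ 0.000e+00  1.276e-01]
 [ 1.300e-03 -1.278e-01]]
post [[ 0.52537197 -0.08100481  0.05      ]] [[-0.00562418  0.08707078]]
bar L,R in bay [[-0.10262178  0.06030062]
 [-0.07815852 -0.15692288]]
```

>>> {"fn": "jog_arm", "kwargs": {
  "steps": [
    {"delta_rot":[0,0,-8],"linear":[0,0,0],"grip":0},
    {"delta_rot":[0,0,-8.3],"linear":[0,0,0],"grip":0}
  ]
}}

```text
t: 0.3
tool_pos: [0.1748, 0.5996, 0.2028]
tool_rot: [0.01, -3.141, 0.002]
contact_force: [-0.7, 0.5, -0.3]
opening: 0.0587
grip_force: 0.0
```

>>> {"fn": "jog_arm", "kwargs": {
  "steps": [
    {"delta_rot":[0,0,4.7],"linear":[0,0,0],"grip":0},
    {"delta_rot":[0,0,0],"linear":[-0.031,-0.042,0],"grip":0},
    {"delta_rot":[0,0,0],"linear":[-0.031,-0.042,0],"grip":0},
    {"delta_rot":[0,0,0],"linear":[-0.031,-0.042,0],"grip":0},
    {"delta_rot":[0,0,0],"linear":[-0.031,-0.042,0],"grip":0},
    {"delta_rot":[0,0,0],"linear":[-0.031,-0.042,0],"grip":0},
    {"delta_rot":[0,0,0],"linear":[-0.031,-0.042,0],"grip":0},
    {"delta_rot":[0,0,0],"linear":[-0.031,-0.042,0],"grip":0},
    {"delta_rot":[0,0,0],"linear":[-0.031,-0.042,0],"grip":0},
    {"delta_rot":[0,0,0],"linear":[-0.031,-0.042,0],"grip":0}
  ]
}}

```text
t: 1.3
tool_pos: [0.4123, 0.2155, 0.2033]
tool_rot: [0.128, 3.139, 0.0]
contact_force: [0.8, 1.0, 0.4]
opening: 0.0003
grip_force: 0.0
```

>>> {"fn": "jog_arm", "kwargs": {
  "steps": [
    {"delta_rot":[0,0,0],"linear":[0,-0.04,0],"grip":0},
    {"delta_rot":[0,0,0],"linear":[0,-0.04,0],"grip":0},
    {"delta_rot":[0,0,0],"linear":[0,-0.04,0],"grip":0},
    {"delta_rot":[0,0,0],"linear":[0,-0.04,0],"grip":0},
    {"delta_rot":[0,0,0],"linear":[0,-0.04,0],"grip":0},
    {"delta_rot":[0,0,0],"linear":[0,-0.04,0],"grip":0},
    {"delta_rot":[0,0,0],"linear":[0,-0.04,0],"grip":0},
    {"delta_rot":[0,0,0],"linear":[0,-0.04,0],"grip":0},
    {"delta_rot":[0,0,0],"linear":[0,0,0],"grip":0}
  ]
}}

```text
t: 2.2
tool_pos: [0.385, -0.105, 0.2032]
tool_rot: [-0.139, -3.138, 0.002]
contact_force: [0.0, 0.4, -0.0]
opening: 0.0
grip_force: 0.0
```

```bash
cat > st.py <<'E'
from h import *
def st():
    s=ctrl.get_obs();R=cv2.Rodrigues(np.array(s["tool_rot"],float))[0]
    print("t",round(float(s["t"]),2),"bay mm",(tobay(s["tool_pos"])*1000).round(1),"z",round(float(s["tool_pos"][2])*1000,1),
     "tool axes in bay\n",(np.array([[*ex,0],[*ey,0],[0,0,1]])@R).round(3),"F",np.round(s["contact_force"],1),"op",round(float(s["opening"]),4))
if __name__=="__main__": st()
E
python3 st.py
```

```text
t 2.2 bay mm [[-143.5   51.6]] z 203.2 tool axes in bay
 [[-1.     0.006 -0.001]
 [ 0.006  1.    -0.001]
 [ 0.001 -0.001 -1.   ]] F [ 0.   0.4 -0. ] op 0.0
```

>>> {"fn": "jog_arm", "kwargs": {
  "steps": [
    {"delta_rot":[0,0,0],"linear":[0,-0.02,0.045],"grip":0},
    {"delta_rot":[0,0,0],"linear":[0,0,0.048],"grip":0},
    {"delta_rot":[0,0,0],"linear":[0,0,0.048],"grip":0},
    {"delta_rot":[0,0,0],"linear":[0,0,0.032],"grip":0},
    {"delta_rot":[0,0,0],"linear":[0,0,0.018],"grip":0},
    {"delta_rot":[0,0,0],"linear":[0,0,0],"grip":0}
  ]
}}

```text
t: 2.8
tool_pos: [0.3813, -0.1191, 0.009]
tool_rot: [-0.126, -3.132, -0.006]
contact_force: [-0.1, 0.6, 1.3]
opening: -0.0002
grip_force: 0.0
```

>>> {"fn": "jog_arm", "kwargs": {
  "steps": [
    {"delta_rot":[0,0,0],"linear":[-0.008,0,0],"grip":0},
    {"delta_rot":[0,0,0],"linear":[-0.008,0,0],"grip":0},
    {"delta_rot":[0,0,0],"linear":[-0.007,0,0],"grip":0},
    {"delta_rot":[0,0,0],"linear":[-0.007,0,0],"grip":0},
    {"delta_rot":[0,0,0],"linear":[-0.007,0,0],"grip":0},
    {"delta_rot":[0,0,0],"linear":[-0.007,0,0],"grip":0},
    {"delta_rot":[0,0,0],"linear":[-0.007,0,0],"grip":0},
    {"delta_rot":[0,0,0],"linear":[-0.007,0,0],"grip":0},
    {"delta_rot":[0,0,0],"linear":[0,0,0],"grip":0}
  ]
}}

```text
t: 3.7
tool_pos: [0.443, -0.1264, 0.0128]
tool_rot: [0.127, 3.139, -0.0]
contact_force: [0.3, -0.3, -1.0]
opening: 0.0001
grip_force: 0.0
```

```bash
python3 - <<'E'
from st import *
st();im,d=ctrl.get_image("top");cv2.imwrite("pics/top1.png",im[:,:,::-1])
cv2.imwrite("pics/top1c.png",cv2.resize(im[170:340,230:480,::-1],None,fx=3,fy=3,interpolation=2))
E
```

```text
t 3.7 bay mm [[-84.   35.1]] z 12.8 tool axes in bay
 [[-1.    -0.001  0.   ]
 [-0.001  1.    -0.   ]
 [-0.    -0.    -1.   ]] F [ 0.3 -0.3 -1. ] op 0.0001
```

View pics/top1c.png

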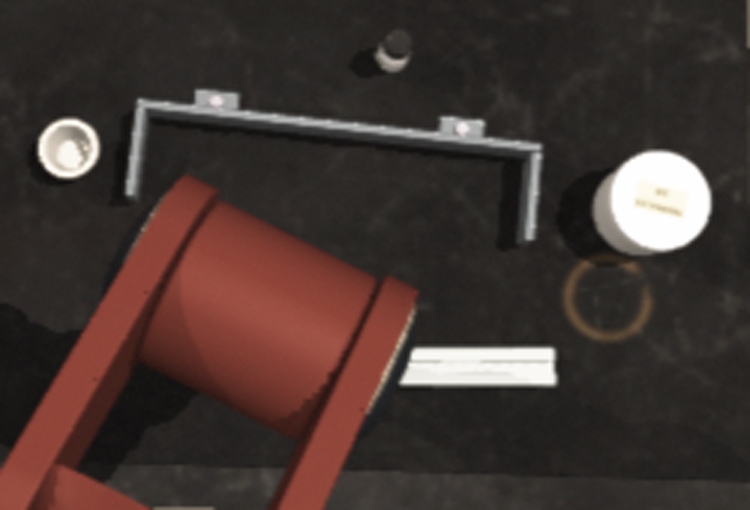

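The right end still sits at crop (556,348–385), and the arm hides the left half. I'll check the scene view.

```bash
python3 - <<'E'
from h import *
im,d=ctrl.get_image("scene")
cv2.imwrite("pics/sc1.png",cv2.resize(im[160:400,180:480,::-1],None,fx=2.5,fy=2.5,interpolation=2))
E
```

```text
(no output)
```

View pics/sc1.png

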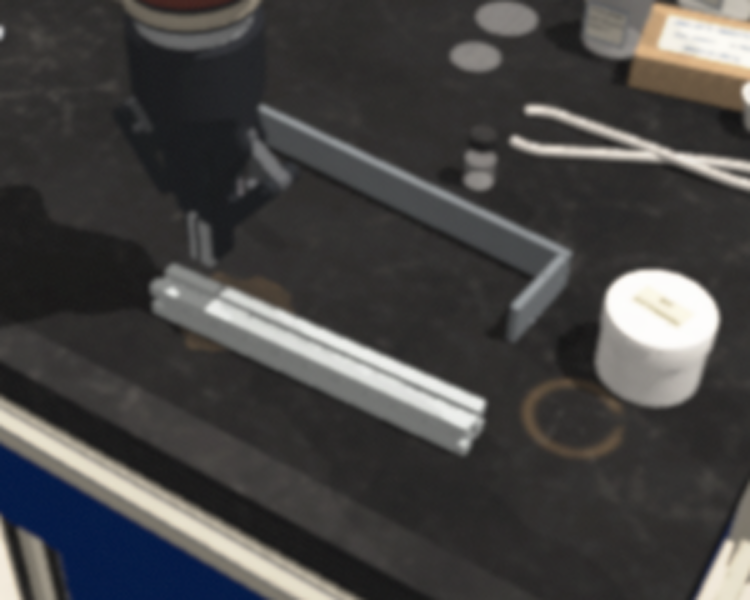

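```bash
python3 - <<'E'
from h import *
s=ctrl.get_obs();X=np.array(s["tool_pos"]);print(X)
for n in("scene","top"):
    c=ctrl.camera_info(n)
    for P in (X,[.4265,-.0997,.024],[.433,-.318,.024],[.5264,-.0822,.05]):
        p=np.array(c["camera_matrix"])@(np.array(c["R"])@np.array(P)+c["t"]);print(n,(p[:2]/p[2]).round(1))
print((ray("scene",[[180+150/2.5,160+282/2.5],[180+484/2.5,160+402/2.5]],.024)).round(3))
E
```

```text
[ 0.44205361 -0.12610513  0.01246151]
scene [264.5 274.6]
scene [244.7 268.8]
scene [369.7 324.6]
scene [272.5 219. ]
top [316.7 284.1]
top [303.  291.5]
top [413.9 291.5]
top [295.3 239.1]
[[ 0.415 -0.099  0.024]
 [ 0.442 -0.319  0.024]]
```

```bash
python3 - <<'E'
from h import *
c=ctrl.camera_info("scene");K,R,t=[np.array(c[k]) for k in("camera_matrix","R","t")]
im,d=ctrl.get_image("scene")
for u in (256,260,264,268):
  for v in range(240,292,4):
    z=d[v,u]; X=R.T@(np.linalg.inv(K)@[u*z,v*z,z]-t); print(u,v,X.round(3),tobay(X).round(3)[0],im[v,u])
E
```

```text
256 240 [ 0.433 -0.122  0.089] [-0.094  0.038] [27 28 30]
256 244 [ 0.431 -0.123  0.083] [-0.096  0.037] [48 49 50]
256 248 [ 0.432 -0.122  0.074] [-0.095  0.039] [89 89 89]
256 252 [ 0.431 -0.122  0.067] [-0.096  0.038] [86 86 87]
256 256 [ 0.432 -0.121  0.058] [-0.096  0.04 ] [80 81 81]
256 260 [ 0.432 -0.12   0.049] [-0.095  0.041] [83 82 82]
256 264 [ 0.465 -0.09  -0.001] [-0.065  0.073] [56 54 54]
256 268 [ 0.46  -0.094 -0.004] [-0.07   0.068] [104 104 103]
256 272 [ 0.431 -0.118  0.023] [-0.097  0.042] [132 134 131]
256 276 [ 0.428 -0.12   0.018] [-0.099  0.04 ] [130 131 129]
256 280 [ 0.417 -0.129  0.023] [-0.11  0.03] [137 138 136]
256 284 [ 0.415 -0.131  0.017] [-0.112  0.028] [114 115 113]
256 288 [ 0.416 -0.129  0.006] [-0.111  0.03 ] [113 114 113]
260 240 [ 0.428 -0.134  0.098] [-0.098  0.026] [27 28 31]
260 244 [ 0.43  -0.132  0.088] [-0.096  0.029] [28 29 32]
260 248 [ 0.427 -0.134  0.083] [-0.099  0.026] [57 58 59]
260 252 [ 0.43  -0.131  0.072] [-0.096  0.03 ] [94 95 95]
260 256 [ 0.43  -0.13   0.063] [-0.096  0.031] [87 88 87]
260 260 [ 0.431 -0.128  0.053] [-0.095  
[... 1270 characters left out ...]
 [ 0.435 -0.143  0.09 ] [-0.091  0.018] [27 29 31]
268 248 [ 0.427 -0.149  0.091] [-0.098  0.011] [27 28 31]
268 252 [ 0.441 -0.137  0.067] [-0.085  0.024] [28 28 31]
268 256 [ 0.438 -0.139  0.061] [-0.088  0.022] [27 28 30]
268 260 [ 0.436 -0.14   0.055] [-0.09   0.021] [27 27 30]
268 264 [ 0.476 -0.107 -0.001] [-0.052  0.057] [45 44 44]
268 268 [ 0.469 -0.112 -0.002] [-0.059  0.051] [61 57 52]
268 272 [ 0.459 -0.119  0.001] [-0.068  0.043] [82 75 67]
268 276 [ 0.435 -0.139  0.022] [-0.091  0.022] [142 143 140]
268 280 [ 0.429 -0.143  0.02 ] [-0.096  0.018] [178 179 176]
268 284 [ 0.421 -0.149  0.022] [-0.104  0.011] [230 231 228]
268 288 [ 0.415 -0.154  0.022] [-0.11   0.005] [133 134 132]
```

The scene depth shows the shut fingertips ending near z = 0.04 while the reported TCP z is 0.0125, so the fingers passed over the bar without touching it. I'll back off in front of the bar and probe downward in small steps.

>>> {"fn": "jog_arm", "kwargs": {
  "steps": [
    {"delta_rot":[0,0,0],"linear":[0.03,0,0],"grip":0},
    {"delta_rot":[0,0,0],"linear":[0.032,0,0],"grip":0},
    {"delta_rot":[0,0,0],"linear":[0,0,0],"grip":0},
    {"delta_rot":[0,0,0],"linear":[0,0,0.004],"grip":0},
    {"delta_rot":[0,0,0],"linear":[0,0,0.003],"grip":0},
    {"delta_rot":[0,0,0],"linear":[0,0,0.003],"grip":0},
    {"delta_rot":[0,0,0],"linear":[0,0,0.002],"grip":0},
    {"delta_rot":[0,0,0],"linear":[0,0,0],"grip":0}
  ]
}}

```text
t: 4.65
tool_pos: [0.3803, -0.121, 0.0002]
tool_rot: [-0.127, -3.138, -0.001]
contact_force: [-0.1, 0.4, -0.1]
opening: 0.0001
grip_force: 0.0
```

```bash
python3 - <<'E'
from st import *
st();im,d=ctrl.get_image("scene")
cv2.imwrite("pics/sc2.png",cv2.resize(im[160:360,180:430,::-1],None,fx=3,fy=3,interpolation=2))
E
```

```text
t 4.65 bay mm [[-146.9   35.2]] z 0.2 tool axes in bay
 [[-1.    -0.001 -0.001]
 [-0.001  1.     0.   ]
 [ 0.001  0.    -1.   ]] F [-0.1  0.4 -0.1] op 0.0001
```

View pics/sc2.png

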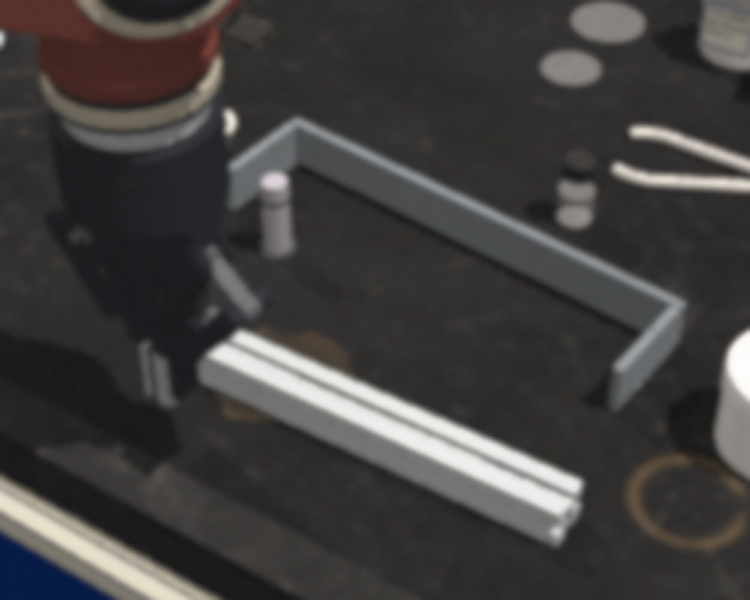

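The bar is untouched and the fingertips hang in front of it at about (160,405). With reported z = 0 there is still no contact force, so the tool reading is offset. I'll measure the real tip height from depth.

```bash
cat > tip.py <<'E'
from st import *
def tip():
    c=ctrl.camera_info("scene");K,R,t=[np.array(c[k]) for k in("camera_matrix","R","t")]
    s=ctrl.get_obs();im,d=ctrl.get_image("scene")
    v,u=np.mgrid[0:480,0:640];P=np.stack([u*d,v*d,d],-1)@np.linalg.inv(K).T
    W=(P-t)@R
    p=np.array(s["tool_pos"]);m=(np.hypot(W[...,0]-p[0],W[...,1]-p[1])<.022)&(W[...,2]>.006)&(W[...,2]<.08)&(d>0)
    w=W[m];w=w[np.argsort(w[:,2])];print("lowest",len(w));b=tobay(w)*1000
    for i in range(0,min(len(w),60),6):print(b[i].round(1),(w[i,2]*1000).round(1))
    for z in(.03,.045,.06):
        k=abs(w[:,2]-z)<.008
        if k.any():print("z",z,"bay min",b[k].min(0).round(1),"max",b[k].max(0).round(1))
if __name__=="__main__": st();tip()
E
python3 tip.py
```

```text
t 4.7 bay mm [[-146.8   35.2]] z 0.4 tool axes in bay
 [[-1.    -0.001 -0.001]
 [-0.001  1.     0.   ]
 [ 0.001  0.    -1.   ]] F [ 0.3  0.1 -0.2] op -0.0004
lowest 399
[-156.2   33. ] 28.8
[-152.7   30.2] 29.9
[-157.8   33. ] 32.3
[-152.3   24. ] 33.5
[-153.7   30.6] 34.8
[-152.5   48. ] 35.5
[-158.1   40.4] 36.3
[-155.7   36.6] 36.8
[-154.4   23.5] 37.7
[-144.1   25.1] 38.8
z 0.03 bay min [-158.9   22.5] max [-139.2   48. ]
z 0.045 bay min [-158.8   20.4] max [-139.3   49. ]
z 0.06 bay min [-159.2   20.2] max [-146.1   49.4]
```

The XY agrees, but the real tip is about 28 mm higher than reported. I'll descend 20 mm more, gently, and remeasure.

>>> {"fn": "jog_arm", "kwargs": {
  "steps": [
    {"delta_rot":[0,0,0],"linear":[0,0,0.005],"grip":0},
    {"delta_rot":[0,0,0],"linear":[0,0,0.005],"grip":0},
    {"delta_rot":[0,0,0],"linear":[0,0,0.004],"grip":0},
    {"delta_rot":[0,0,0],"linear":[0,0,0.004],"grip":0},
    {"delta_rot":[0,0,0],"linear":[0,0,0],"grip":0}
  ]
}}

```text
t: 5.25
tool_pos: [0.3796, -0.1208, -0.0183]
tool_rot: [-0.128, -3.137, -0.001]
contact_force: [-0.1, 1.0, -0.6]
opening: -0.0001
grip_force: 0.0
```

```bash
python3 tip.py
```

```text
t 5.25 bay mm [[-147.6   35.4]] z -18.3 tool axes in bay
 [[-1.    -0.001 -0.002]
 [-0.001  1.     0.001]
 [ 0.002  0.001 -1.   ]] F [-0.1  1.  -0.6] op -0.0001
lowest 586
[-155.5   30.1] 8.5
[-158.2   37.3] 12.7
[-158.    29.1] 13.6
[-157.5   29.4] 15.1
[-157.2   37.8] 15.9
[-155.    29.5] 17.3
[-157.8   28.7] 18.0
[-159.4   39.4] 18.9
[-148.2   23.4] 19.9
[-156.5   29.6] 20.6
z 0.03 bay min [-159.5   21.2] max [-140.4   48.6]
z 0.045 bay min [-160.6   21.1] max [-150.9   49. ]
z 0.06 bay min [-161.4   13.8] max [-134.7   55.4]
```

The tip is now about 10 mm above the table. Pushing the left part of the bar.

>>> {"fn": "jog_arm", "kwargs": {
  "steps": [
    {"delta_rot":[0,0,0],"linear":[-0.01,0,0],"grip":0},
    {"delta_rot":[0,0,0],"linear":[-0.008,0,0],"grip":0},
    {"delta_rot":[0,0,0],"linear":[-0.008,0,0],"grip":0},
    {"delta_rot":[0,0,0],"linear":[-0.008,0,0],"grip":0},
    {"delta_rot":[0,0,0],"linear":[-0.008,0,0],"grip":0},
    {"delta_rot":[0,0,0],"linear":[-0.008,0,0],"grip":0},
    {"delta_rot":[0,0,0],"linear":[-0.008,0,0],"grip":0},
    {"delta_rot":[0,0,0],"linear":[-0.008,0,0],"grip":0},
    {"delta_rot":[0,0,0],"linear":[-0.008,0,0],"grip":0},
    {"delta_rot":[0,0,0],"linear":[0,0,0],"grip":0}
  ]
}}

```text
t: 6.3
tool_pos: [0.4556, -0.1275, -0.0171]
tool_rot: [0.127, 3.137, -0.001]
contact_force: [-0.4, -0.1, 0.1]
opening: -0.0002
grip_force: 0.0
```

```bash
cat > loc.py <<'E'
from st import *
# bar pose from depth points of the top face (z about 0.024) in one or both fixed cameras
def loc(names=("scene","top")):
    for n in names:
        c=ctrl.camera_info(n);K,R,t=[np.array(c[k]) for k in("camera_matrix","R","t")]
        im,d=ctrl.get_image(n)
        m=((im.min(2)>95)&(im.max(2).astype(int)-im.min(2)<22)).astype(np.uint8)
        v,u=np.mgrid[0:480,0:640];W=(np.stack([u*d,v*d,d],-1)@np.linalg.inv(K).T-t)@R
        b=tobay(W.reshape(-1,3)).reshape(480,640,2)
        m&=(W[...,2]>.017)&(W[...,2]<.029)&(b[...,0]>-.2)&(b[...,0]<.056)&(b[...,1]>-.21)&(b[...,1]<.127)
        k,l,s,_=cv2.connectedComponentsWithStats(cv2.morphologyEx(m,cv2.MORPH_CLOSE,np.ones((5,5))))
        if k<2: print(n,"none");continue
        i=1+np.argmax(s[1:,4]);q=ray(n,np.argwhere((l==i)&(m>0))[:,::-1],.024)
        (cx,cy),wh,a=cv2.minAreaRect((tobay(q)*1000).astype(np.float32));bx=cv2.boxPoints(((cx,cy),wh,a))
        e=sorted([(bx[j]+bx[(j+1)%4])/2 for j in range(4)],key=lambda p:-np.hypot(*(p-[cx,cy])))[:2]
        e.sort(key=lambda p:-p[1]);dv=e[0]-e[1]
        print(n,"L",e[0].round(1),"R",e[1].round(1),"size",np.round(wh,1),"tilt(left in +)",np.degrees(np.arctan2(dv[0],dv[1])).round(1))
        cv2.imwrite(f"pics/last_{n}.png",im[:,:,::-1])
if __name__=="__main__": st();loc()
E
python3 loc.py
```

```text
t 6.3 bay mm [[-71.4  35. ]] z -17.1 tool axes in bay
 [[-1.    -0.001  0.002]
 [-0.001  1.    -0.   ]
 [-0.002 -0.    -1.   ]] F [-0.4 -0.1  0.1] op -0.0002
scene L [-50.   28.9] R [-101.2 -159.4] size [195.1  27.7] tilt(left in +) 15.2
top L [-70.3 -57. ] R [ -97.  -155.6] size [102.1  24.1] tilt(left in +) 15.1
```

>>> {"fn": "jog_arm", "kwargs": {
  "steps": [
    {"delta_rot":[0,0,0],"linear":[-0.008,0,0],"grip":0},
    {"delta_rot":[0,0,0],"linear":[-0.008,0,0],"grip":0},
    {"delta_rot":[0,0,0],"linear":[-0.008,0,0],"grip":0},
    {"delta_rot":[0,0,0],"linear":[-0.008,0,0],"grip":0},
    {"delta_rot":[0,0,0],"linear":[0,0,0],"grip":0}
  ]
}}

```text
t: 6.9
tool_pos: [0.4875, -0.13, -0.017]
tool_rot: [0.127, 3.137, -0.0]
contact_force: [-0.4, -0.1, 0.3]
opening: -0.0
grip_force: 0.0
```

```bash
python3 loc.py
```

```text
t 6.9 bay mm [[-39.3  35.1]] z -17.0 tool axes in bay
 [[-1.    -0.001  0.002]
 [-0.001  1.    -0.   ]
 [-0.002 -0.    -1.   ]] F [-0.4 -0.1  0.3] op -0.0
scene L [-15.   31.7] R [-109.9 -148.3] size [203.5  26.6] tilt(left in +) 27.8
top L [-53.8 -46.3] R [-105.5 -144.6] size [111.1  24.4] tilt(left in +) 27.8
```

>>> {"fn": "jog_arm", "kwargs": {
  "steps": [
    {"delta_rot":[0,0,0],"linear":[-0.008,0,0],"grip":0},
    {"delta_rot":[0,0,0],"linear":[0,0,0],"grip":0},
    {"delta_rot":[0,0,0],"linear":[0.04,0,0],"grip":0},
    {"delta_rot":[0,0,0],"linear":[0.04,-0.02,-0.02],"grip":0},
    {"delta_rot":[0,0,0],"linear":[0.02,-0.03,-0.03],"grip":0},
    {"delta_rot":[0,0,0],"linear":[0.01,-0.045,0],"grip":0},
    {"delta_rot":[0,0,0],"linear":[0.0,-0.045,0],"grip":0},
    {"delta_rot":[0,0,0],"linear":[0,-0.045,0],"grip":0},
    {"delta_rot":[0,0,0],"linear":[0,-0.03,0],"grip":0},
    {"delta_rot":[0,0,0],"linear":[0,0,0],"grip":0}
  ]
}}

```text
t: 8.0
tool_pos: [0.3669, -0.3396, 0.0337]
tool_rot: [0.134, 3.137, -0.004]
contact_force: [-0.6, 0.2, -0.2]
opening: 0.0
grip_force: 0.0
```

```bash
python3 loc.py
```

```text
t 8.0 bay mm [[-142.3 -183.7]] z 33.7 tool axes in bay
 [[-1.     0.003  0.002]
 [ 0.003  1.    -0.002]
 [-0.002 -0.002 -1.   ]] F [-0.6  0.2 -0.2] op 0.0
scene L [ 1.9 47. ] R [-111.8 -145.9] size [223.8  25.9] tilt(left in +) 30.5
top L [ 3.9 47.6] R [-106.8 -141.6] size [219.2  24.5] tilt(left in +) 30.3
```

>>> {"fn": "jog_arm", "kwargs": {
  "steps": [
    {"delta_rot":[0,0,0],"linear":[-0.021,0.018,0],"grip":0},
    {"delta_rot":[0,0,7.6],"linear":[0,0,0],"grip":0},
    {"delta_rot":[0,0,7.6],"linear":[0,0,0],"grip":0},
    {"delta_rot":[0,0,7.6],"linear":[0,0,0],"grip":0},
    {"delta_rot":[0,0,7.5],"linear":[0,0,0],"grip":0},
    {"delta_rot":[0,0,0],"linear":[0,0,0.025],"grip":0},
    {"delta_rot":[0,0,0],"linear":[0,0,0.026],"grip":0},
    {"delta_rot":[0,0,0],"linear":[0,0,0],"grip":0}
  ]
}}

```text
t: 8.9
tool_pos: [0.3869, -0.3152, -0.0221]
tool_rot: [-0.939, -2.991, -0.007]
contact_force: [-0.9, 0.3, 0.6]
opening: 0.0001
grip_force: 0.0
```

```bash
python3 loc.py
```

```text
t 8.9 bay mm [[-124.4 -157.8]] z -22.1 tool axes in bay
 [[-0.865  0.502 -0.006]
 [ 0.502  0.865  0.006]
 [ 0.008  0.002 -1.   ]] F [-0.9  0.3  0.6] op 0.0001
scene L [ 2.2 46.8] R [-117.7 -153.4] size [233.4  26.8] tilt(left in +) 30.9
top L [ 3.9 47.6] R [ -92.4 -117.1] size [190.8  24.5] tilt(left in +) 30.3
```

>>> {"fn": "jog_arm", "kwargs": {
  "steps": [
    {"delta_rot":[0,0,0],"linear":[-0.007,0,-0.003],"grip":0},
    {"delta_rot":[0,0,0],"linear":[0,0.007,0],"grip":0},
    {"delta_rot":[0,0,0],"linear":[0,0.006,0],"grip":0},
    {"delta_rot":[0,0,0],"linear":[0,0.006,0],"grip":0},
    {"delta_rot":[0,0,0],"linear":[0,0.006,0],"grip":0},
    {"delta_rot":[0,0,0],"linear":[0,0.006,0],"grip":0},
    {"delta_rot":[0,0,0],"linear":[0,0.006,0],"grip":0},
    {"delta_rot":[0,0,0],"linear":[0,0,0],"grip":0}
  ]
}}

```text
t: 9.8
tool_pos: [0.4175, -0.2941, -0.0137]
tool_rot: [0.942, 2.994, -0.004]
contact_force: [-1.5, -2.1, 4.4]
opening: -0.0001
grip_force: 2.3
```

```bash
python3 loc.py
```

```text
t 9.8 bay mm [[ -95.6 -134.2]] z -13.7 tool axes in bay
 [[-0.864  0.503  0.002]
 [ 0.503  0.864 -0.003]
 [-0.003 -0.001 -1.   ]] F [-1.5 -2.1  4.4] op -0.0001
scene L [12.2 70.6] R [-102.3 -129.7] size [230.7  26.2] tilt(left in +) 29.7
top L [14.5 71.1] R [-83.  -99.8] size [196.8  24.4] tilt(left in +) 29.7
```

>>> {"fn": "jog_arm", "kwargs": {
  "steps": [
    {"delta_rot":[0,0,0],"linear":[0,0.006,0.001],"grip":0},
    {"delta_rot":[0,0,0],"linear":[0,0.006,0.001],"grip":0},
    {"delta_rot":[0,0,0],"linear":[0,0.006,0],"grip":0},
    {"delta_rot":[0,0,0],"linear":[0,0.006,0],"grip":0},
    {"delta_rot":[0,0,0],"linear":[0,0.006,0],"grip":0},
    {"delta_rot":[0,0,0],"linear":[0,0.006,0],"grip":0},
    {"delta_rot":[0,0,0],"linear":[0,0.004,0],"grip":0},
    {"delta_rot":[0,0,0],"linear":[0,0,0],"grip":0}
  ]
}}

```text
t: 10.7
tool_pos: [0.4414, -0.2635, -0.014]
tool_rot: [0.94, 2.992, -0.009]
contact_force: [-3.7, -6.1, 11.6]
opening: 0.0003
grip_force: 5.5
```

```bash
python3 loc.py
```

```text
t 10.7 bay mm [[ -74.3 -101.7]] z -14.0 tool axes in bay
 [[-0.864  0.503  0.004]
 [ 0.503  0.864 -0.007]
 [-0.007 -0.004 -1.   ]] F [-3.7 -6.1 11.6] op 0.0003
scene L [ 17.1 110.5] R [ -92.  -103.6] size [240.3  40.8] tilt(left in +) 27.0
top L [ 23.5 109.9] R [-60.3 -54.6] size [184.6  30.9] tilt(left in +) 27.0
```

>>> {"fn": "jog_arm", "kwargs": {
  "steps": [
    {"delta_rot":[0,0,0],"linear":[0,-0.02,0],"grip":0},
    {"delta_rot":[0,0,0],"linear":[0,0,-0.03],"grip":0},
    {"delta_rot":[0,0,-7.6],"linear":[0,0,-0.02],"grip":0},
    {"delta_rot":[0,0,-7.6],"linear":[0,0,0],"grip":0},
    {"delta_rot":[0,0,-7.6],"linear":[0,0,0],"grip":0},
    {"delta_rot":[0,0,-7.5],"linear":[0,0,0],"grip":0},
    {"delta_rot":[0,0,0],"linear":[0.045,0,0],"grip":0},
    {"delta_rot":[0,0,0],"linear":[0,0,0],"grip":0}
  ]
}}

```text
t: 11.6
tool_pos: [0.3784, -0.2696, 0.0295]
tool_rot: [-0.129, -3.133, -0.008]
contact_force: [0.8, 0.9, -0.3]
opening: 0.0003
grip_force: 0.0
```

```bash
python3 loc.py; python3 -c "
import cv2
a=cv2.imread('pics/last_top.png')[170:340,230:480];cv2.imwrite('pics/t3.png',cv2.resize(a,None,fx=3,fy=3,interpolation=2))"
```

```text
t 11.6 bay mm [[-136.5 -113. ]] z 29.5 tool axes in bay
 [[-1.     0.    -0.006]
 [-0.     1.     0.005]
 [ 0.006  0.005 -1.   ]] F [ 0.8  0.9 -0.3] op 0.0003
scene L [ 32.8 101.4] R [-31.5  48.8] size [83.1 37.4] tilt(left in +) 50.7
top L [ 23.5 109.9] R [-76.2 -85.8] size [219.6  30.9] tilt(left in +) 27.0
```

View pics/t3.png

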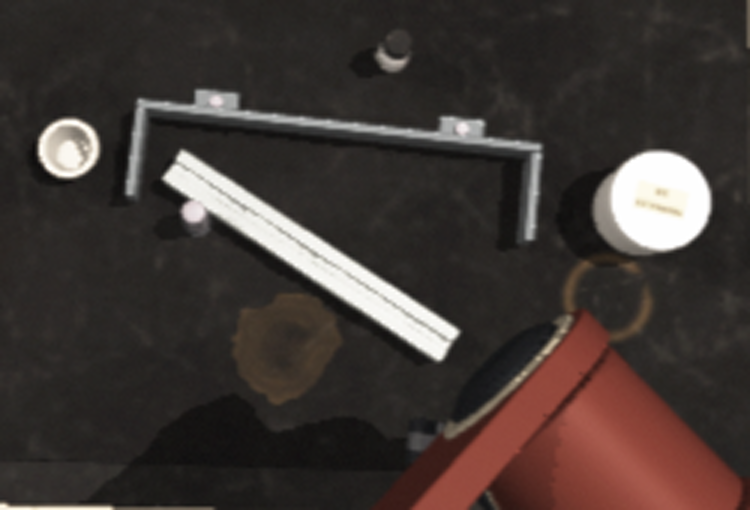

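The top view shows the left end at about (171,165), between the post and the fence, with the right end outside at (450,346). Next I'll push the right part in.

>>> {"fn": "jog_arm", "kwargs": {
  "steps": [
    {"delta_rot":[0,0,0],"linear":[0,0.038,0],"grip":0},
    {"delta_rot":[0,0,0],"linear":[0,0,0.025],"grip":0},
    {"delta_rot":[0,0,0],"linear":[0,0,0.02],"grip":0},
    {"delta_rot":[0,0,0],"linear":[-0.015,0,0],"grip":0},
    {"delta_rot":[0,0,0],"linear":[-0.015,0,0],"grip":0},
    {"delta_rot":[0,0,0],"linear":[-0.01,0,0],"grip":0},
    {"delta_rot":[0,0,0],"linear":[-0.01,0,0],"grip":0},
    {"delta_rot":[0,0,0],"linear":[-0.01,0,0],"grip":0},
    {"delta_rot":[0,0,0],"linear":[-0.01,0,0],"grip":0},
    {"delta_rot":[0,0,0],"linear":[-0.008,0,0],"grip":0}
  ]
}}

```text
t: 12.7
tool_pos: [0.4645, -0.2419, -0.0122]
tool_rot: [0.128, 3.139, -0.0]
contact_force: [-0.6, -0.3, 0.8]
opening: -0.0001
grip_force: 0.8
```

```bash
python3 loc.py
```

```text
t 12.7 bay mm [[-53.  -78.2]] z -12.2 tool axes in bay
 [[-1.    -0.001  0.   ]
 [-0.001  1.    -0.   ]
 [-0.    -0.    -1.   ]] F [-0.6 -0.3  0.8] op -0.0001
scene L [ 14.3 127.5] R [-22.2 -15.4] size [147.5  39.8] tilt(left in +) 14.3
top L [ 23.  127.2] R [-15.9 -31. ] size [163.   24.6] tilt(left in +) 13.8
```

>>> {"fn": "jog_arm", "kwargs": {
  "steps": [
    {"delta_rot":[0,0,0],"linear":[0.012,0,0],"grip":0},
    {"delta_rot":[0,0,0],"linear":[0,0.016,0.003],"grip":0},
    {"delta_rot":[0,0,0],"linear":[-0.01,0,0],"grip":0},
    {"delta_rot":[0,0,0],"linear":[-0.008,0,0],"grip":0},
    {"delta_rot":[0,0,0],"linear":[-0.008,0,0],"grip":0},
    {"delta_rot":[0,0,0],"linear":[-0.008,0,0],"grip":0},
    {"delta_rot":[0,0,0],"linear":[-0.008,0,0],"grip":0},
    {"delta_rot":[0,0,0],"linear":[-0.008,0,0],"grip":0},
    {"delta_rot":[0,0,0],"linear":[0,0,0],"grip":0}
  ]
}}

```text
t: 13.7
tool_pos: [0.5043, -0.2291, -0.0151]
tool_rot: [0.127, 3.138, -0.0]
contact_force: [0.8, 0.6, 0.0]
opening: 0.0
grip_force: 0.0
```

```bash
python3 loc.py
```

```text
t 13.7 bay mm [[-14.5 -62.2]] z -15.1 tool axes in bay
 [[-1.    -0.001  0.001]
 [-0.001  1.    -0.   ]
 [-0.001 -0.    -1.   ]] F [0.8 0.6 0. ] op 0.0
scene L [ 18.5 126.1] R [  6.8 -38.7] size [165.2  29.1] tilt(left in +) 4.1
top L [ 22.  127.7] R [13.4 -2.4] size [130.4  24.7] tilt(left in +) 3.8
```

>>> {"fn": "jog_arm", "kwargs": {
  "steps": [
    {"delta_rot":[0,0,0],"linear":[0.02,0,0],"grip":0},
    {"delta_rot":[0,0,0],"linear":[0,0.036,0],"grip":0},
    {"delta_rot":[0,0,0],"linear":[0,0.036,0],"grip":0},
    {"delta_rot":[0,0,0],"linear":[-0.012,0,0],"grip":0},
    {"delta_rot":[0,0,0],"linear":[-0.008,0,0],"grip":0},
    {"delta_rot":[0,0,0],"linear":[-0.008,0,0],"grip":0},
    {"delta_rot":[0,0,0],"linear":[-0.008,0,0],"grip":0},
    {"delta_rot":[0,0,0],"linear":[-0.008,0,0],"grip":0},
    {"delta_rot":[0,0,0],"linear":[-0.008,0,0],"grip":0},
    {"delta_rot":[0,0,0],"linear":[0,0,0],"grip":0}
  ]
}}

```text
t: 14.8
tool_pos: [0.5421, -0.1603, -0.0153]
tool_rot: [0.128, 3.137, -0.001]
contact_force: [0.3, 0.3, 0.1]
opening: -0.0002
grip_force: 0.0
```

```bash
python3 loc.py
```

```text
t 14.8 bay mm [[17.6  9.4]] z -15.3 tool axes in bay
 [[-1.    -0.001  0.002]
 [-0.001  1.    -0.   ]
 [-0.002 -0.    -1.   ]] F [0.3 0.3 0.1] op -0.0002
scene L [36.3  3.8] R [ 38.1 -92.2] size [30.7 96. ] tilt(left in +) -1.1
top L [ 51.1 121. ] R [ 27.4 120.6] size [23.7 12. ] tilt(left in +) 89.1
```

>>> {"fn": "jog_arm", "kwargs": {
  "steps": [
    {"delta_rot":[0,0,0],"linear":[-0.003,0,0],"grip":0},
    {"delta_rot":[0,0,0],"linear":[-0.003,0,0],"grip":0},
    {"delta_rot":[0,0,0],"linear":[-0.002,0,0],"grip":0},
    {"delta_rot":[0,0,0],"linear":[0,0,0],"grip":0}
  ]
}}

```text
t: 15.3
tool_pos: [0.547, -0.1602, -0.0157]
tool_rot: [-0.127, -3.135, -0.0]
contact_force: [-6.2, -0.7, 4.6]
opening: -0.0001
grip_force: 3.5
```

>>> {"fn": "jog_arm", "kwargs": {
  "steps": [
    {"delta_rot":[0,0,0],"linear":[-0.002,0,0],"grip":0},
    {"delta_rot":[0,0,0],"linear":[0,0,0],"grip":0},
    {"delta_rot":[0,0,0],"linear":[0.03,0,0],"grip":0},
    {"delta_rot":[0,0,0],"linear":[0.04,0,0],"grip":0},
    {"delta_rot":[0,0,0],"linear":[0.03,0,-0.03],"grip":0},
    {"delta_rot":[0,0,0],"linear":[0.02,-0.035,-0.03],"grip":0},
    {"delta_rot":[0,0,0],"linear":[0,-0.045,-0.02],"grip":0},
    {"delta_rot":[0,0,0],"linear":[0,-0.045,0],"grip":0},
    {"delta_rot":[0,0,0],"linear":[0,-0.045,0],"grip":0},
    {"delta_rot":[0,0,0],"linear":[0,0,0],"grip":0}
  ]
}}

```text
t: 16.3
tool_pos: [0.4177, -0.3252, 0.0661]
tool_rot: [0.135, 3.135, -0.006]
contact_force: [0.7, 0.6, -0.1]
opening: 0.0001
grip_force: 0.0
```

```bash
python3 loc.py; python3 -c "
import cv2
a=cv2.imread('pics/last_top.png')[170:340,230:480];cv2.imwrite('pics/t4.png',cv2.resize(a,None,fx=3,fy=3,interpolation=2))"
```

```text
t 16.3 bay mm [[ -92.8 -165.1]] z 66.1 tool axes in bay
 [[-1.     0.004  0.004]
 [ 0.004  1.    -0.004]
 [-0.004 -0.004 -1.   ]] F [ 0.7  0.6 -0.1] op 0.0001
scene L [ 38.1 127.4] R [ 42.2 -22.5] size [ 30.3 149.9] tilt(left in +) -1.6
top L [ 42.1 127. ] R [ 48.8 -89.4] size [ 24.9 216.5] tilt(left in +) -1.8
```

View pics/t4.png

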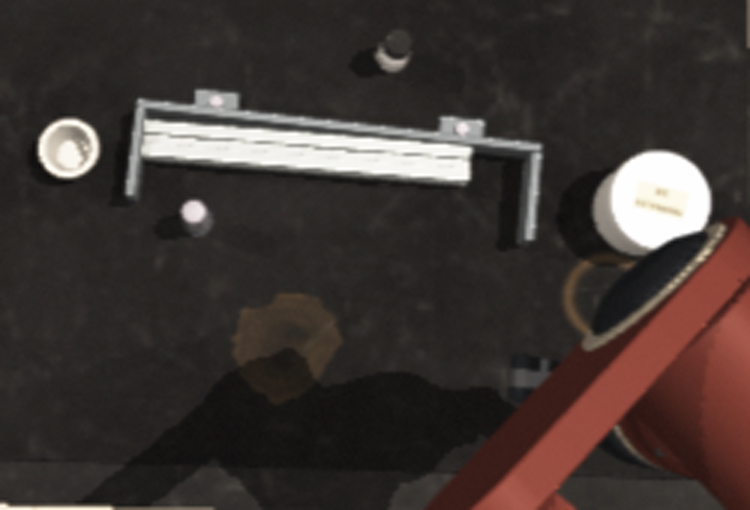

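The bar lies in the bay, with the right end at the fence and the left end about 6 mm off it at crop (145,140). That is within tolerance, but one nudge left of centre will seat it properly.

>>> {"fn": "jog_arm", "kwargs": {
  "steps": [
    {"delta_rot":[0,0,0],"linear":[0,0.045,0],"grip":0},
    {"delta_rot":[0,0,0],"linear":[0,0.045,0],"grip":0},
    {"delta_rot":[0,0,0],"linear":[0,0.045,0],"grip":0},
    {"delta_rot":[0,0,0],"linear":[0,0.045,0],"grip":0},
    {"delta_rot":[0,0,0],"linear":[-0.04,0.03,0],"grip":0},
    {"delta_rot":[0,0,0],"linear":[-0.03,0,0],"grip":0},
    {"delta_rot":[0,0,0],"linear":[0,0,0.04],"grip":0},
    {"delta_rot":[0,0,0],"linear":[0,0,0.04],"grip":0},
    {"delta_rot":[0,0,0],"linear":[0,0,0],"grip":0},
    {"delta_rot":[0,0,0],"linear":[0,0,0],"grip":0}
  ]
}}

```text
t: 17.4
tool_pos: [0.5032, -0.115, -0.0159]
tool_rot: [-0.126, -3.137, -0.002]
contact_force: [0.2, -0.2, 0.1]
opening: 0.0005
grip_force: 0.0
```

```bash
python3 st.py
```

```text
t 17.4 bay mm [[-25.   51.4]] z -15.9 tool axes in bay
 [[-1.    -0.002 -0.002]
 [-0.002  1.     0.001]
 [ 0.002  0.001 -1.   ]] F [ 0.2 -0.2  0.1] op 0.0005
```

>>> {"fn": "jog_arm", "kwargs": {
  "steps": [
    {"delta_rot":[0,0,0],"linear":[-0.02,-0.002,0],"grip":0},
    {"delta_rot":[0,0,0],"linear":[-0.016,0,0],"grip":0},
    {"delta_rot":[0,0,0],"linear":[-0.006,0,0],"grip":0},
    {"delta_rot":[0,0,0],"linear":[-0.004,0,0],"grip":0},
    {"delta_rot":[0,0,0],"linear":[-0.003,0,0],"grip":0},
    {"delta_rot":[0,0,0],"linear":[-0.002,0,0],"grip":0},
    {"delta_rot":[0,0,0],"linear":[0,0,0],"grip":0}
  ]
}}

```text
t: 18.1
tool_pos: [0.5536, -0.1222, -0.0154]
tool_rot: [-0.128, -3.137, -0.001]
contact_force: [-5.0, 0.4, 4.1]
opening: -0.0003
grip_force: 2.7
```

```bash
python3 st.py
```

```text
t 18.1 bay mm [[25.9 48.3]] z -15.4 tool axes in bay
 [[-1.    -0.001 -0.002]
 [-0.001  1.     0.   ]
 [ 0.002  0.    -1.   ]] F [-5.   0.4  4.1] op -0.0003
```

Firm contact. Now retreat and check.

>>> {"fn": "jog_arm", "kwargs": {
  "steps": [
    {"delta_rot":[0,0,0],"linear":[0.03,0,0],"grip":0},
    {"delta_rot":[0,0,0],"linear":[0.04,0,0],"grip":0},
    {"delta_rot":[0,0,0],"linear":[0.03,0,-0.03],"grip":0},
    {"delta_rot":[0,0,0],"linear":[0.02,-0.035,-0.03],"grip":0},
    {"delta_rot":[0,0,0],"linear":[0,-0.045,-0.02],"grip":0},
    {"delta_rot":[0,0,0],"linear":[0,-0.045,0],"grip":0},
    {"delta_rot":[0,0,0],"linear":[0,-0.045,0],"grip":0},
    {"delta_rot":[0,0,0],"linear":[0,-0.04,0],"grip":0},
    {"delta_rot":[0,0,0],"linear":[0,0,0],"grip":0}
  ]
}}

```text
t: 19.0
tool_pos: [0.4181, -0.3265, 0.0653]
tool_rot: [0.135, 3.136, -0.005]
contact_force: [0.3, 0.0, 0.7]
opening: -0.0002
grip_force: 0.0
```

```bash
python3 loc.py
```

```text
t 19.0 bay mm [[ -92.3 -166.4]] z 65.3 tool axes in bay
 [[-1.     0.004  0.003]
 [ 0.004  1.    -0.003]
 [-0.003 -0.003 -1.   ]] F [0.3 0.  0.7] op -0.0002
scene L [ 43.8 126.9] R [ 43.2 -25.5] size [152.4  26.9] tilt(left in +) 0.2
top L [ 46.4 126.2] R [ 46.5 -89.2] size [ 20.1 215.4] tilt(left in +) -0.0
```

The bar is parallel to the fence and both ends are within about 2 mm of it. The gripper is clear, so I'm handing in.

```bash
python3 -c "
from station import ctrl
print(ctrl.finish_job())"
```

```text
the job is handed in; nothing more can be done
None
```

The bar was stowed by pushing only: left end in behind the post first, then the right end. It now lies flat along the back fence, about 2 mm off at both ends by the last camera measurement; the vial, crucible and tin looked unmoved in the last picture I viewed, taken before the final nudge. The job is handed in, but the hand-in returned no verdict.

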